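Take the coin acceptor out of the coin door

TASK

The black coin acceptor in the cradle on the sloping coin door has to go for overhaul: squeeze its red snap tab in and draw the acceptor straight out of the cradle, then stand it upright, connector side up, on the floor of the empty tan bin and let go. Set it down gently, and leave the acceptor in the other bin, the reel, the screwdriver and the screw jar where they are.

Things in the scene. Friction and masses are not known exactly. Their poses are not given: they have to be found in the camera images.
- acceptor: The coin acceptor to take out: black box 52 mm (its x) by 102 mm (its y) by 86 mm (its z), about 0.3 kg, loose. Origin at the centre of its underside, which rests on the cradle floor; z points from there to the connector side, out of the cradle. The red snap tab is in the middle of its +x face. In the cradle its axes are those of the cradle; +x is up the slope.
- tab_pad (a point): Centre of the outer face of the red tab's thumb pad (moves with the tab). The pad is 26 mm wide along the acceptor's y and reaches from 40 to 70 mm above the underside, centre at 55 mm. At rest it stands 6 mm proud of the +x face: the grip over tab and opposite face is 58 mm wide at rest, 52 mm with the tab flush.
- acc_tab (a joint): How far the snap tab is pressed in, m: 0 at rest, 0.006 flush with the +x face (its stop); the spring gives 4 N at rest, 10 N when flush. A barb low on the tab catches under a lip of the cradle: the acceptor is locked unless the tab is in by about 5 mm, kept in over the first 15 mm of withdrawal. Squeezing tab and opposite (-x) face between two fingers presses it and grips the acceptor at once.
- cradle: Metal frame on the door that holds the acceptor, fixed. Origin at the centre of its floor, where the acceptor's underside rests; z is the way out, square to the door, leaning 0.45 rad from vertical; x points up the slope, y level across. Walls 24 mm high, 1 mm clear of the acceptor all round, outer faces 32 mm (x) and 57 mm (y) from the centre. Nothing else on the door is higher than the walls.
- stand: The fixed wooden bench stand with the coin door (grey sheet 260 by 240 mm with blue edges) lying on it, inner side up, sloping up along the stand's +x; origin on the bench below the middle of the door.
- empty_bin: The empty tan bin that takes the acceptor, fixed: 150 by 150 mm and 60 mm high outside, walls 4 mm, inside about 142 by 142 mm. Origin at the centre of its underside, z up.
- empty_bin_in (a point): Centre of the inner floor of the empty bin, where the acceptor goes.
- full_bin: The other tan bin, of the same size, fixed, standing beside the empty one (centres 154 mm apart along the bins' y); it already holds an acceptor.
- spare: The acceptor already in the full bin (same size and look, upright, loose). Origin at the centre of its underside. Leave alone.
- reel: White slot-machine reel lying flat on the bench, 144 mm across and 40 mm high, loose. Origin at the centre of its underside. Leave alone.
- driver: Red-handled screwdriver, 190 mm long, lying on the bench, loose. Leave alone.
- screw_jar: Small jar, 56 mm across and 70 mm high, standing on the bench, loose. Leave alone.
Mind the look-alikes: they are no part of the job. Leave any turquoise look-alike of the empty_bin alone.

How it is judged:
On the way, in this order (a step that is already met when the one before it is completed fails the run):
1. the snap tab is pressed in while the acceptor still sits in its cradle (value of joint acc_tab above 0.003 m and z of acceptor in the frame of cradle below 0.008 m), for 0.05 s.
2. the acceptor is drawn out of the cradle in the fingers, clear of its walls (z of acceptor in the frame of cradle above 0.03 m and contact force between the fingers and acceptor above 1 N), for 0.2 s.
At the end, for the whole second after the job is handed in: The acceptor stands at rest on the floor of the empty bin (underside within 6 mm of it, centre within 60 mm of the bin's centre), connector side up within 0.1 rad, its tab sprung out again; the other acceptor, reel, screwdriver and jar are within 20 mm of where they were (horizontal distance between acceptor and empty_bin_in below 0.06 m and z of acceptor in the frame of empty_bin_in below 0.006 m and angle between acceptor's own z axis and vertical below 0.1 rad and value of joint acc_tab below 0.002 m and linear speed of acceptor below 0.02 m/s and distance of each of spare, reel, driver, screw_jar from where it was at the start of the episode below 0.02 m); the robot touches nothing.
It fails at once if the acceptor is banged down in the bin (over 60 N) (contact force between acceptor and empty_bin above 60 N).
It fails at once if a bystander is knocked out of its place by more than 20 mm (distance of any of spare, reel, driver, screw_jar from where it was at the start of the episode above 0.02 m).
It also fails if it takes over 40 s, if anything falls off the work surface, if the arm or the gripper's body presses on something with over 40 N, if the wrist force passes 120 N, or if a joint passes its speed limit or range.

ROBOT

A 6-joint arm with a two-finger parallel gripper is mounted at the origin on the work surface. World frame = base frame: x ahead of the robot, y to its left, z up, the work surface at z = 0. Lengths are in m, angles in rad, forces in N, time in s.
With the tool pointing down it reaches from about 0.3 to 0.95 m from the base axis. Payload 3.1 kg.
Tool frame: the origin (TCP) lies on the mounting face of the last link; the fingertips stand 173 mm ahead of it and the grasp point (between the pads) lies 155 mm ahead of it; z points along the fingers, y is the direction in which the jaws open and shut (so a half turn about z gives the same grasp; the last joint's range is limited). The gripper opens to 85 mm and grips with 20 to 120 N. Pads are 22 mm wide; open, the fingers measure 114 mm over their backs; the gripper's body (76 mm by 85 mm) begins 54 mm behind the grasp point. The pads swing forward as they close: fully open they stand 13 mm farther back than shut.
Start: joints at [-1.236, 0.308, 1.634, -0, 1.2, -0.07], TCP at [0.246, -0.575, 0.405] pointing down, gripper open.
Joint ranges: [-3.06, 3.06], [-0.79, 1.96], [0.05, 2.63], [-1.19, 4.34], [0.05, 2.64], [-2.94, 2.94]. Speed limits (rad/s): [2.79, 2.79, 3.14, 3.14, 3.14, 3.14].

INTERFACE

Orientations are given as a rotation vector (axis times angle).
In Python, from plant import arm gives the robot as it stands.
- The arm moves only by the tool step_arm, never from a script. Its argument "moves" is a list of rows, each a list of 2 entries, a list of its own where there are three numbers: the shift along the tool's x, y, z in m, then the turn about the tool's z in rad. In form: [[[tx, ty, tz], roll], ...]. A call has exactly 10 rows; each row is the pose to reach, as a shift and turn from the pose commanded when the call began, along the tool's axes at that moment; what a row does not reach only later rows make up. A row lasts 1/8 s, in which the tool goes at most 62.5 mm and 10.7 degrees, less where a joint would pass 70% of its speed; a pose out of reach is approached as far as the arm can. A call with a gripper value outside its range is refused whole. "fingers" is the opening, from -1 (shut) to 1 (fully open), so that 0 is half open, set as the call begins (left out, the last holds). The fingers move at their own pace and stop on an object; "squeeze" is the grip in N (left out, the last holds). Time passes only in rows, so rows that repeat a pose let the fingers close, or fill a call up. It gives the time, the measured TCP pose, the force and the opening at its end, in the units of the state.
- arm.state(): the state, without advancing time (a new reading comes with each control period).
- arm.snapshot(name): name is "scene" or "top" or "wrist"; returns the picture (480x640x3 uint8, red, green, blue); there is no depth.
- arm.camera_params(name): a dict with "vertical_fov" (degrees; the focal length in pixels is half the picture's height over the tangent of half this angle, whatever the lens; pixels are square), "cx", "cy" (the principal point, pixels), "rvec" (rotation vector, rad) and "tvec" (3), from world to camera coordinates, as OpenCV has them. Camera axes: x right, y down, z forward; pixel columns grow to the right and rows downward; lengths in m; the calibration is good to about 2 mm. A picture is of the moment at which its call begins: read the wrist's pose just before it. camera_params takes no time and is no camera call; for the wrist camera it gives the pose at the moment of the call.
- arm.hand_in(): hands the job in, once; it reports no verdict.
The state is a dict: "time": time; "q": joint angles; "dq": joint speeds; "effort": joint torques, N m; "position": TCP position; "tcp_rot": TCP orientation; "wrist_force": force on the tool from outside, world axes, zero at the start; "ft_torque": the same for the moment, N m; "width": opening from 0.0 (shut) to 1.0 (fully open).
Only numpy, scipy, OpenCV 4.12 (cv2) and the standard library are available. Lean on these libraries where they do the work, as an engineer would, in place of code of your own. Each camera call takes 0.05 s, during which the arm holds its last target.

## Working session

There is one attempt and no reset: what is moved stays moved. The work goes in short steps, Python scripts to look and compute and a tool call to move; the robot and the scene stay as the last step left them, time stands still between calls to the robot, and variables do not carry over. Pictures are saved under pics/ and viewed, and the job is handed in when it is done.

Besides the shell and the picture viewer there is one more tool, called after "Request:" as name([rows], argument=value, ...), one row to a line, values as JSON. step_arm: Moves the arm, as the interface text tells. Its arguments: {"type":"object","properties":{"moves":{"type":"array"},"fingers":{"type":"number"},"squeeze":{"type":"number"}},"required":["moves"]}

```bash
ls; mkdir -p pics; python3 - <<'E'
from plant import arm
import cv2
print(arm.state())
for n in ("scene","top","wrist"):
    p=arm.camera_params(n); print(n,p)
    im=arm.snapshot(n); cv2.imwrite(f"pics/{n}0.png",im[:,:,::-1])
E
```

```text
pics
{'time': 0.0, 'q': array([-1.23569308e+00,  3.08959452e-01,  1.63520565e+00,  5.39489818e-07,
        1.19967603e+00, -6.97213405e-02]), 'dq': array([ 1.91979769e-04,  5.40351480e-04,  1.68730320e-07, -1.72952082e-04,
       -1.87892806e-04, -7.39105077e-04]), 'effort': array([-2.23112205e-03, -4.15255988e+01, -2.76665980e+01, -3.02474918e-04,
        1.03195748e-02, -9.26082635e-06]), 'position': array([ 0.2459816 , -0.57409019,  0.40346589]), 'tcp_rot': array([-3.07527214e+00, -6.31115297e-01,  4.66165606e-04]), 'wrist_force': array([-1.13208373,  0.01992144, -0.39511895]), 'ft_torque': array([0.03193716, 0.03613877, 0.00106803]), 'width': 1.0000461637296696}
scene {'vertical_fov': 54.16900073418962, 'cx': 314.67706922909275, 'cy': 237.06778482112787, 'rvec': array([ 1.89991888,  1.34857804, -0.67175658]), 'tvec': array([-0.16717469, -0.12742458,  1.59440067])}
top {'vertical_fov': 52.3482444793334, 'cx': 328.78206111248215, 'cy': 242.9201798430938, 'rvec': array([ 2.14691447, -2.12633255,  0.17030922]), 'tvec': array([0.04768619, 0.4445328 , 1.64150541])}
wrist {'vertical_fov': 67.14804296340574, 'cx': 315.4260450515936, 'cy': 238.19428251719995, 'rvec': array([-2.41706843,  1.59324496,  0.23206367]), 'tvec': array([-0.62321982, -0.03647463,  0.37956321])}
```

View pics/scene0.png

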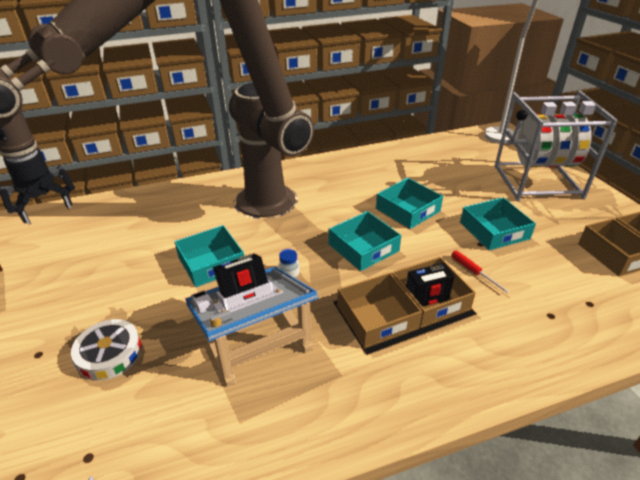

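View pics/top0.png

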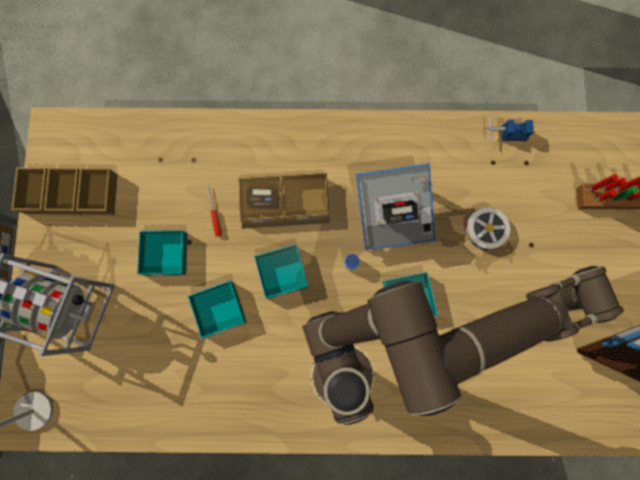

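View pics/wrist0.png

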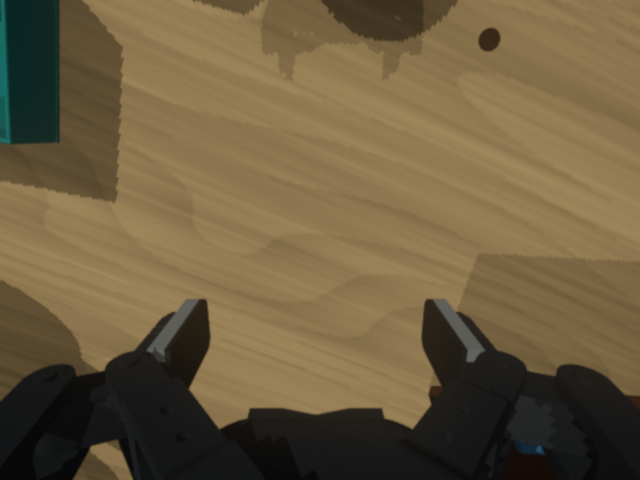

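The empty tan bin is at scene (380,310) and top (303,198). The full tan bin beside it holds the spare at scene (430,285). The turquoise bins and the three-compartment brown tray at far left in the top view are not the target. The acceptor to remove is at scene (242,275) and top (400,210), on the blue-edged door.

I'll enlarge these areas next.

```bash
cat > h.py <<'E'
import numpy as np, cv2
from scipy.spatial.transform import Rotation as R
def K(p):
    f=240/np.tan(np.radians(p['vertical_fov'])/2)
    return np.array([[f,0,p['cx']],[0,f,p['cy']],[0,0,1.]])
def proj(p,X):
    return cv2.projectPoints(np.asarray(X,float).reshape(-1,1,3),p['rvec'],p['tvec'],K(p),None)[0].reshape(-1,2)
def ray(p,uv):
    Rm=R.from_rotvec(p['rvec']).as_matrix(); c=-Rm.T@p['tvec']
    d=Rm.T@np.linalg.inv(K(p))@np.array([uv[0],uv[1],1.]); return c,d/np.linalg.norm(d)
def onz(p,uv,z):
    c,d=ray(p,uv); return c+d*(z-c[2])/d[2]
def tri(obs):
    A=0;b=0
    for p,uv in obs:
        c,d=ray(p,uv);M=np.eye(3)-np.outer(d,d);A=A+M;b=b+M@c
    return np.linalg.solve(A,b)
def crop(src,dst,x0,y0,x1,y1,s):
    im=cv2.imread(src)[y0:y1,x0:x1]; cv2.imwrite(dst,cv2.resize(im,None,fx=s,fy=s,interpolation=cv2.INTER_CUBIC))
E
python3 - <<'E'
from h import *
from plant import arm
crop('pics/top0.png','pics/top0a.png',230,150,450,270,3.6)
crop('pics/scene0.png','pics/scene0a.png',170,220,330,340,5)
crop('pics/scene0.png','pics/scene0b.png',325,250,485,360,5)
p=arm.camera_params('top');s=arm.camera_params('scene')
print('campos',ray(p,(0,0))[0],ray(s,(0,0))[0])
for uv,z in (((303,198),0.06),((400,210),.25),((395,207),.15)): print(onz(p,uv,z))
w=arm.camera_params('wrist'); st=arm.state()
T=R.from_rotvec(st['tcp_rot'])
c,_=ray(w,(0,0)); print('wrist cam in tool',T.inv().apply(c-st['position']))
print((R.from_rotvec(w['rvec'])*T).as_matrix().round(4)); print(T.as_matrix().round(3))
E
```

```text
campos [0.17520725 0.04748324 1.69158836] [ 1.31776824 -0.25861362  0.88481849]
[0.59568339 0.14202225 0.06      ]
[ 0.51217469 -0.16295297  0.25      ]
[ 0.54534386 -0.16150686  0.15      ]
wrist cam in tool [ 0.0721552  -0.00054851  0.03045781]
[[ 1.000e-04  1.000e+00  0.000e+00]
 [-9.593e-01  1.000e-04 -2.823e-01]
 [-2.823e-01 -0.000e+00  9.593e-01]]
[[ 0.919  0.394 -0.001]
 [ 0.394 -0.919  0.002]
 [ 0.    -0.002 -1.   ]]
```

View pics/top0a.png

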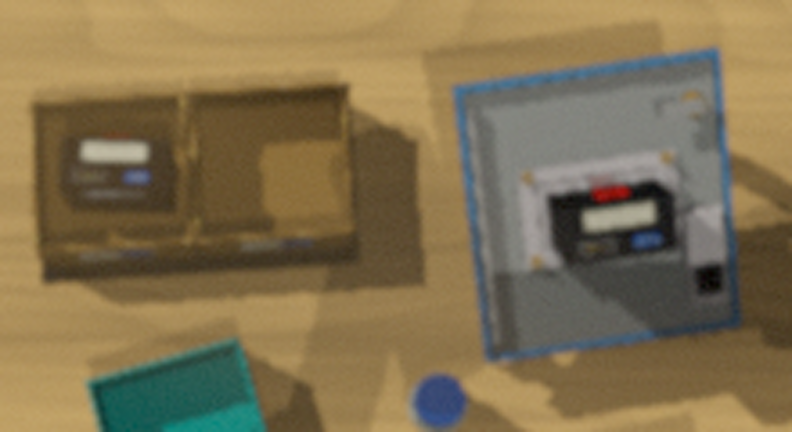

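View pics/scene0a.png

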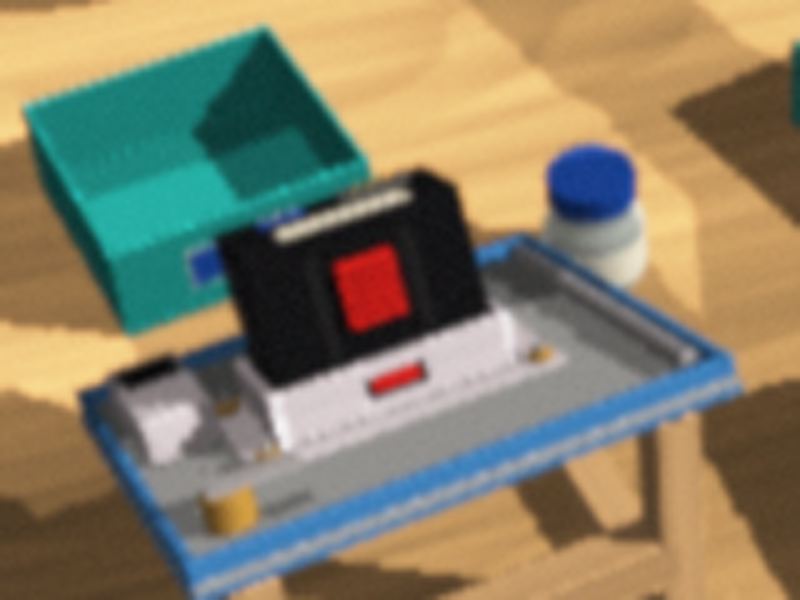

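View pics/scene0b.png

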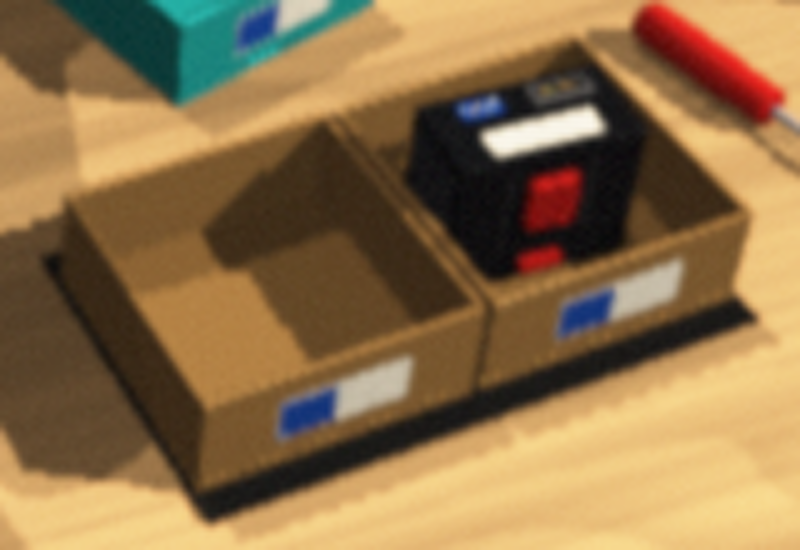

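```bash
cat > fit.py <<'E'
from h import *
from scipy.optimize import least_squares
def pose(v,tilt=0.45):
    # v: x,y,z,yaw
    a=tilt
    Rm=R.from_euler('z',v[3]).as_matrix()@np.array([[np.cos(a),0,-np.sin(a)],[0,1,0],[np.sin(a),0,np.cos(a)]])
    return Rm,np.array(v[:3])
def fit(obs,v0,tilt=0.45):
    def f(v):
        Rm,t=pose(v,tilt);o=[]
        for p,X,uv in obs: o.append((proj(p,[Rm@np.array(X)/1000+t])[0]-uv))
        return np.concatenate(o)
    r=least_squares(f,v0,loss='soft_l1',f_scale=1.0); return r.x,f(r.x).reshape(-1,2)
E
python3 - <<'E'
from fit import *
from plant import arm
p=arm.camera_params('top');s=arm.camera_params('scene')
sc=lambda x,y:(170+(x+.5)/5-.5,220+(y+.5)/5-.5)
tp=lambda x,y:(230+(x+.5)/3.6-.5,150+(y+.5)/3.6-.5)
obs=[(s,(32,-13,70),sc(333,262)),(s,(32,13,70),sc(393,245)),(s,(32,13,40),sc(411,312)),(s,(32,-13,40),sc(350,332)),
(p,(32,0,58),tp(611,193)),
(s,(32,-57,24),sc(240,370)),(s,(32,57,24),sc(515,310)),(s,(26,-51,24),sc(252,380)),]
v,r=fit(obs,[.53,-.16,.15,0.0]); print(v); print(r.round(1))
# bin: outer top corners in top crop and scene
print([onz(p,tp(*q),.06).round(3) for q in ((190,95),(347,88),(355,235),(192,240))])
sb=lambda x,y:(325+(x+.5)/5-.5,250+(y+.5)/5-.5)
print([onz(s,sb(*q),.06).round(3) for q in ((68,203),(332,125),(482,300),(205,408))])
print([onz(s,sb(*q),.06).round(3) for q in ((745,212),(580,42))])
E
```

```text
[ 0.54606094 -0.17274193  0.11886084  0.00211329]
[[ 0.3 -0.4]
 [ 0.   0.3]
 [-1.  -0.3]
 [-0.4 -1.5]
 [ 0.6 -0.1]
 [ 3.1  2.6]
 [-1.2  2.2]
 [ 3.1 -0.9]]
[array([0.673, 0.215, 0.06 ]), array([0.682, 0.064, 0.06 ]), array([0.537, 0.055, 0.06 ]), array([0.531, 0.209, 0.06 ])]
[array([0.545, 0.053, 0.06 ]), array([0.538, 0.201, 0.06 ]), array([0.672, 0.214, 0.06 ]), array([0.688, 0.064, 0.06 ])]
[array([0.663, 0.363, 0.06 ]), array([0.524, 0.354, 0.06 ])]
```

Request:
step_arm([
  [[0.04, -0.03, -0.03], -0.15],
  [[0.085, -0.055, -0.06], -0.3],
  [[0.13, -0.08, -0.09], -0.45],
  [[0.175, -0.11, -0.095], -0.6],
  [[0.22, -0.14, -0.095], -0.75],
  [[0.265, -0.165, -0.095], -0.9],
  [[0.31, -0.195, -0.095], -1.05],
  [[0.35, -0.22, -0.095], -1.2],
  [[0.377, -0.234, -0.095], -1.25],
  [[0.377, -0.234, -0.095], -1.25],
], fingers=1)

```text
time: 1.4
position: [0.5013, -0.2093, 0.4993]
tcp_rot: [-2.122, -2.316, -0.0]
wrist_force: [-0.3, -0.7, 0.9]
width: 0.998
```

```bash
python3 - <<'E'
from plant import arm
import cv2,pickle
st=arm.state();p=arm.camera_params('wrist'); im=arm.snapshot('wrist'); cv2.imwrite('pics/w1.png',im[:,:,::-1])
print(st['time'],st['position'],st['tcp_rot'],st['q'])
pickle.dump((st,p),open('w1.pkl','wb'))
E
```

```text
1.4 [ 0.50132221 -0.20926229  0.49926888] [-2.12186272e+00 -2.31572785e+00 -1.30243150e-04] [-4.75667351e-01  7.50428707e-02  1.71804643e+00  2.83987639e-04
  1.34920450e+00 -5.63048394e-01]
```

View pics/w1.png

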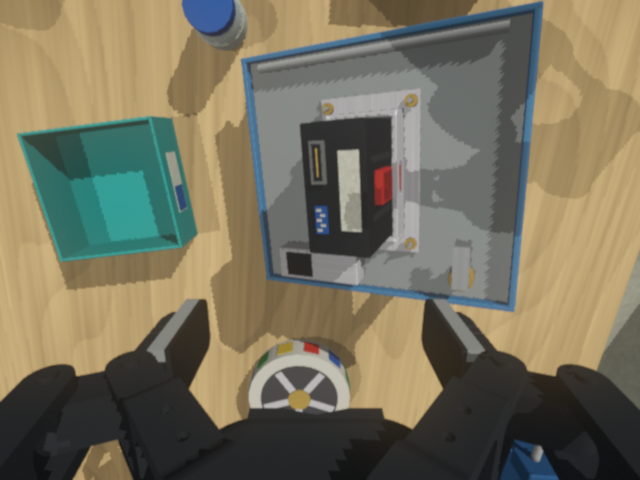

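The wrist view shows the acceptor at (345,185), its red tab at (383,185), and the cradle and door around it. The jaw direction is image horizontal. I'll enlarge it to read corners.

```bash
python3 - <<'E'
from h import *
crop('pics/w1.png','pics/w1a.png',290,80,440,270,5)
im=cv2.imread('pics/w1a.png'); print(im.shape)
crop('pics/w1.png','pics/w1a.png',290,85,440,265,3.3*1.0)
im=cv2.imread('pics/w1a.png'); print(im.shape)
E
```

```text
(950, 750, 3)
(594, 495, 3)
```

View pics/w1a.png

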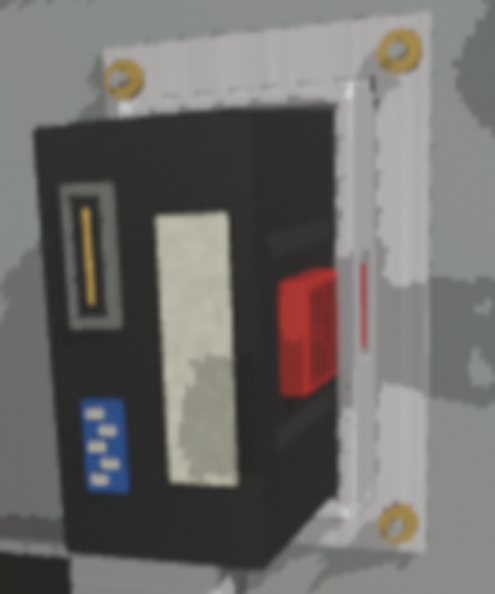

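```bash
python3 - <<'E'
from fit import *
from plant import arm
import pickle
st,w=pickle.load(open('w1.pkl','rb'))
p=arm.camera_params('top');s=arm.camera_params('scene')
sc=lambda x,y:(170+(x+.5)/5-.5,220+(y+.5)/5-.5)
tp=lambda x,y:(230+(x+.5)/3.6-.5,150+(y+.5)/3.6-.5)
wc=lambda x,y:(290+(x+.5)/3.3-.5,85+(y+.5)/3.3-.5)
W=[(w,(-26,51,86),wc(35,129)),(w,(-26,-51,86),wc(67,552)),(w,(26,51,86),wc(247,110)),(w,(26,-51,86),wc(266,568)),
(w,(32,13,70),wc(308,275)),(w,(32,-13,70),wc(305,396)),(w,(32,13,40),wc(337,269)),(w,(32,-13,40),wc(337,378)),
(w,(32,57,24),wc(376,78)),(w,(32,-57,24),wc(375,515))]
S=[(s,(32,-13,70),sc(333,262)),(s,(32,13,70),sc(393,245)),(s,(32,13,40),sc(411,312)),(s,(32,-13,40),sc(350,332))]
np.set_printoptions(suppress=True)
for o in (W,W+S):
    v,r=fit(o,[.53,-.16,.15,0.08]); print(v.round(4)); print(r.round(1).tolist())
# finger tips in wrist image -> tool frame
T=R.from_rotvec(st['tcp_rot'])
# which tip geometry: solve depth for opening 85mm: points at tool y=+-42.5
for uv in ((208,300),(424,300)):
    c,d=ray(w,uv); c=T.inv().apply(c-st['position']); d=T.inv().apply(d)
    for yy in (.0425,-.0425):
        k=(yy-c[1])/d[1]
        if k>0: print(uv,(c+k*d).round(4))
E
python3 - <<'E'
import sys; sys.path.insert(0,'.')
from h import *
crop('pics/w1.png','pics/w1b.png',100,280,550,480,1.7)
E
```

```text
[ 0.5509 -0.1726  0.1175  0.1609]
[[-0.6, -0.2], [0.2, -0.1], [1.5, -0.4], [0.3, 0.2], [-0.9, 2.2], [0.8, -0.4], [0.4, -0.5], [0.8, -2.2], [-7.2, 1.1], [-5.6, 0.7]]
[ 0.5506 -0.1725  0.1194  0.161 ]
[[-1.1, -0.5], [-0.2, 0.5], [1.4, -0.8], [0.2, 0.8], [-0.8, 2.2], [0.8, -0.1], [0.5, -0.6], [1.0, -2.0], [-7.1, 0.7], [-5.5, 1.1], [1.0, 1.3], [0.2, 0.8], [0.0, 0.0], [1.1, 0.0]]
(208, 300) [ 0.0085 -0.0425  0.1611]
(424, 300) [0.0095 0.0425 0.159 ]
```

View pics/w1b.png

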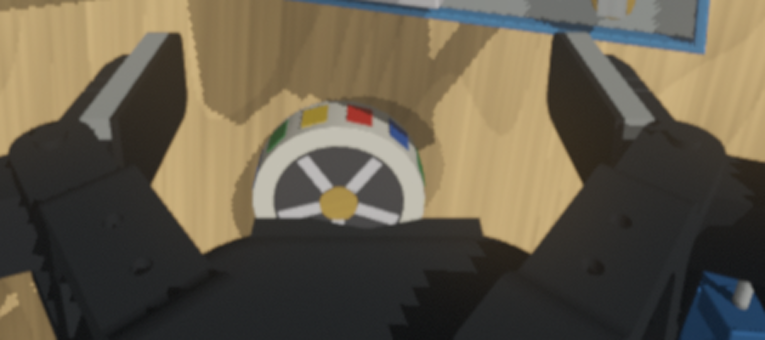

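Request:
step_arm([
  [[0.005, 0.004, 0.02], -0.02],
  [[0.012, 0.009, 0.045], -0.04],
  [[0.02, 0.015, 0.07], -0.06],
  [[0.027, 0.02, 0.09], -0.077],
  [[0.03, 0.022, 0.105], -0.077],
  [[0.03, 0.022, 0.112], -0.077],
  [[0.03, 0.022, 0.112], -0.077],
  [[0.03, 0.022, 0.112], -0.077],
  [[0.03, 0.022, 0.112], -0.077],
  [[0.03, 0.022, 0.112], -0.077],
], squeeze=40)

```text
time: 2.7
position: [0.52, -0.1793, 0.3883]
tcp_rot: [2.035, 2.392, 0.0]
wrist_force: [-0.6, 0.4, 0.4]
width: 0.999
```

```bash
python3 - <<'E'
from h import *
from plant import arm
import pickle
st=arm.state();p=arm.camera_params('wrist'); im=arm.snapshot('wrist'); cv2.imwrite('pics/w2.png',im[:,:,::-1])
im=arm.snapshot('scene'); cv2.imwrite('pics/s2.png',im[:,:,::-1]); crop('pics/s2.png','pics/s2a.png',170,160,330,280,5)
print(st['time'],st['position'],st['tcp_rot'],st['q'])
print(R.from_rotvec(st['tcp_rot']).as_matrix().round(4))
pickle.dump((st,p),open('w2.pkl','wb'))
E
```

```text
2.7 [ 0.52002126 -0.17929711  0.38825051] [2.03501229e+00 2.39207324e+00 4.26242944e-04] [-4.11180397e-01  1.81172387e-01  1.82722293e+00 -3.44872795e-05
  1.13215660e+00 -5.72124812e-01]
[[-1.603e-01  9.871e-01  9.000e-04]
 [ 9.871e-01  1.603e-01 -4.000e-04]
 [-6.000e-04  9.000e-04 -1.000e+00]]
```

View pics/w2.png

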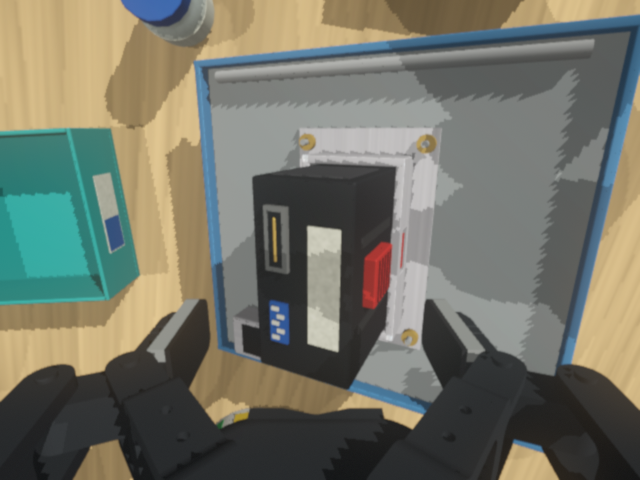

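View pics/s2a.png

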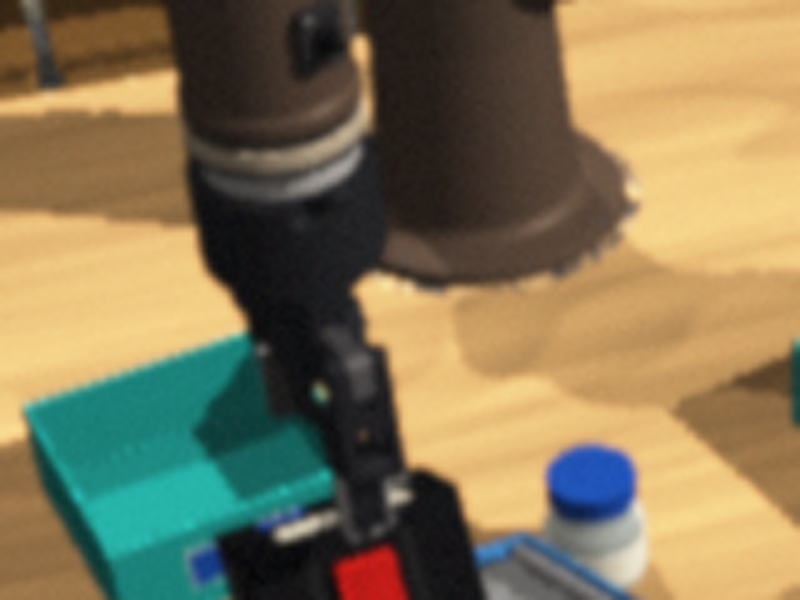

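```bash
python3 - <<'E'
from h import *
crop('pics/w2.png','pics/w2a.png',240,150,430,400,2.4)
E
```

```text
(no output)
```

View pics/w2a.png

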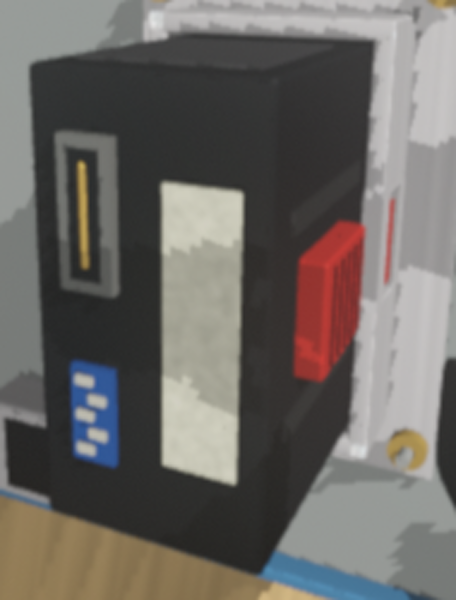

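```bash
python3 - <<'E'
from fit import *
from plant import arm
import pickle
st,w=pickle.load(open('w2.pkl','rb')); st1,w1=pickle.load(open('w1.pkl','rb'))
s=arm.camera_params('scene')
c2=lambda x,y:(240+(x+.5)/2.4-.5,150+(y+.5)/2.4-.5)
wc=lambda x,y:(290+(x+.5)/3.3-.5,85+(y+.5)/3.3-.5)
sc=lambda x,y:(170+(x+.5)/5-.5,220+(y+.5)/5-.5)
A=[(w,(-26,51,86),c2(31,64)),(w,(-26,-51,86),c2(51,512)),(w,(26,51,86),c2(277,78)),(w,(26,-51,86),c2(262,573)),
(w,(32,13,70),c2(327,255)),(w,(32,-13,70),c2(322,380)),(w,(32,13,40),c2(363,222)),(w,(32,-13,40),c2(358,343))]
W=[(w1,(-26,51,86),wc(35,129)),(w1,(-26,-51,86),wc(67,552)),(w1,(26,51,86),wc(247,110)),(w1,(26,-51,86),wc(266,568)),
(w1,(32,13,40),wc(337,269)),(w1,(32,-13,40),wc(337,378))]
S=[(s,(32,-13,70),sc(333,262)),(s,(32,13,70),sc(393,245)),(s,(32,13,40),sc(411,312)),(s,(32,-13,40),sc(350,332))]
np.set_printoptions(suppress=True)
for o in (A,A+W,A+W+S):
    v,r=fit(o,[.53,-.16,.15,0.08]); print(v.round(4)); print(r.round(1).tolist())
    Rm,t=pose(v); 
    tab=t+Rm@[.026,0,.055]; ed=t+Rm@[-.026,0,.086]
    T=R.from_rotvec(st['tcp_rot'])
    print('tool frame: tab flush',T.inv().apply(tab-st['position']).round(4),'edge',T.inv().apply(ed-st['position']).round(4))
E
```

```text
[ 0.5504 -0.1732  0.1181  0.1621]
[[-0.9, -0.2], [0.1, -2.0], [0.0, 0.3], [0.1, 0.2], [0.0, 3.0], [-0.3, 0.2], [0.8, 0.1], [0.2, -6.7]]
tool frame: tab flush [0.0012 0.0302 0.2093] edge [ 0.0012 -0.0301  0.204 ]
[ 0.5504 -0.1732  0.1181  0.1614]
[[-0.7, -0.4], [0.1, -2.2], [0.2, 0.1], [0.1, 0.0], [0.1, 2.9], [-0.2, 0.0], [0.9, -0.0], [0.3, -6.8], [-1.4, 0.5], [-0.4, 0.7], [0.7, 0.3], [-0.4, 1.1], [-0.2, 0.1], [0.3, -1.5]]
tool frame: tab flush [0.0013 0.0303 0.2094] edge [ 0.0013 -0.03    0.204 ]
[ 0.5503 -0.1731  0.1185  0.1617]
[[-1.1, -0.5], [-0.1, -1.9], [0.1, 0.0], [0.1, 0.4], [0.2, 2.9], [-0.2, 0.2], [1.0, -0.0], [0.3, -6.7], [-1.5, 0.4], [-0.5, 0.8], [0.7, 0.1], [-0.4, 1.1], [-0.2, 0.0], [0.3, -1.6], [0.7, 1.6], [-0.1, 1.1], [-0.2, 0.3], [0.9, 0.3]]
tool frame: tab flush [0.0014 0.0302 0.2089] edge [ 0.0014 -0.0301  0.2036]
```

Request:
step_arm([
  [[0.001, 0, 0.01], 0],
  [[0.001, 0, 0.02], 0],
  [[0.001, 0, 0.03], 0],
  [[0.001, 0, 0.037], 0],
  [[0.001, 0, 0.041], 0],
  [[0.001, 0, 0.041], 0],
  [[0.001, 0, 0.041], 0],
  [[0.001, 0, 0.041], 0],
  [[0.001, 0, 0.041], 0],
  [[0.001, 0, 0.041], 0],
], fingers=1)

```text
time: 4.05
position: [0.5198, -0.1782, 0.3468]
tcp_rot: [2.036, 2.393, 0.0]
wrist_force: [-0.2, 0.0, -0.1]
width: 0.999
```

Request:
step_arm([
  [[0, 0, 0], 0],
  [[0, 0, 0], 0],
  [[0, 0, 0], 0],
  [[0, 0, 0], 0],
  [[0, 0, 0], 0],
  [[0, 0, 0], 0],
  [[0, 0, 0], 0],
  [[0, 0, 0], 0],
  [[0, 0, 0], 0],
  [[0, 0, 0], 0],
], fingers=-1, squeeze=40)

```text
time: 5.3
position: [0.5194, -0.1784, 0.3482]
tcp_rot: [-2.034, -2.392, 0.003]
wrist_force: [-3.2, 0.3, 8.0]
width: 0.686
```

```bash
cat > look.py <<'E'
from h import *
from plant import arm
import sys,pickle
n=sys.argv[1]
st=arm.state();p=arm.camera_params('wrist'); im=arm.snapshot('wrist'); cv2.imwrite(f'pics/w{n}.png',im[:,:,::-1])
im=arm.snapshot('scene'); cv2.imwrite(f'pics/s{n}.png',im[:,:,::-1])
if len(sys.argv)>2:
    x,y=map(int,sys.argv[2:4]); crop(f'pics/s{n}.png',f'pics/s{n}a.png',x,y,x+160,y+120,5)
print(st['time'],st['position'],st['tcp_rot'],st['wrist_force'],st['width'],st['width']*85)
pickle.dump((st,p),open(f'w{n}.pkl','wb'))
E
python3 look.py 3 170 190
```

```text
5.3 [ 0.51939814 -0.17840465  0.34818056] [-2.03437453 -2.39246452  0.00256394] [-3.19930445  0.28372284  8.03565612] 0.686032377017213 58.3127520464631
```

View pics/w3.png

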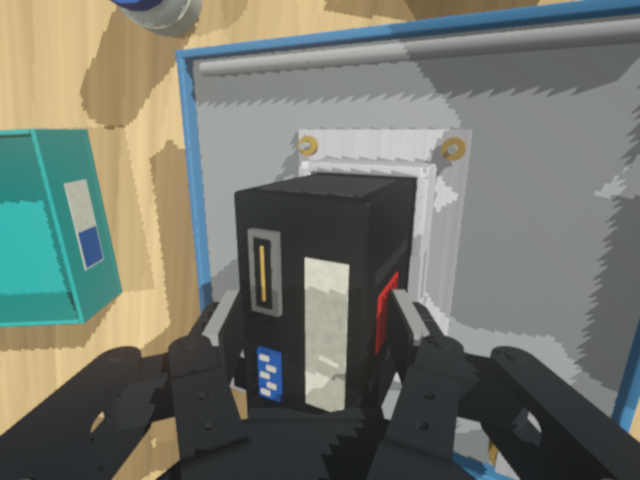

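View pics/s3a.png

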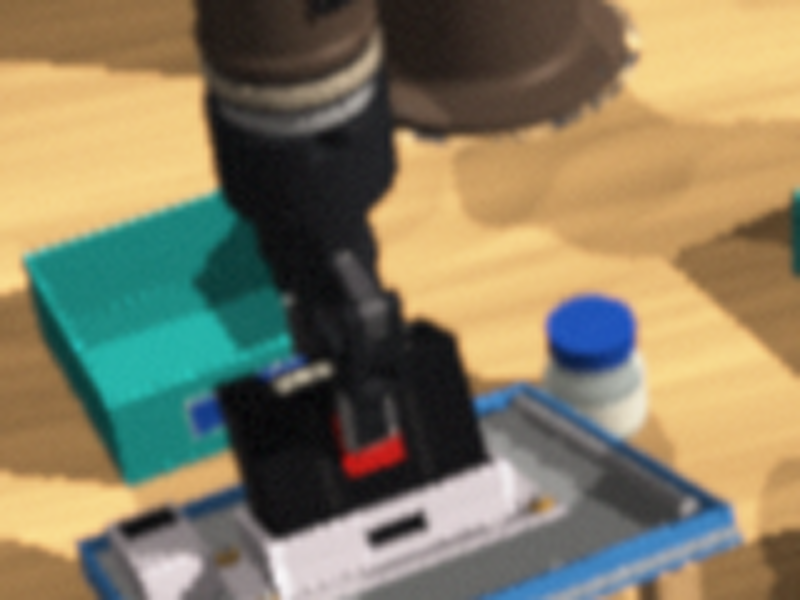

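The tab pad is pressed in: the opening is 58 mm and the red barb window at scene crop (397,525) went dark. Next I draw it out along the cradle z.

Request:
step_arm([
  [[0, -0.0017, -0.0036], 0],
  [[0, -0.0035, -0.0072], 0],
  [[0, -0.0052, -0.0108], 0],
  [[0, -0.007, -0.0144], 0],
  [[0, -0.0087, -0.018], 0],
  [[0, -0.0109, -0.0225], 0],
  [[0, -0.013, -0.027], 0],
  [[0, -0.0152, -0.0315], 0],
  [[0, -0.0174, -0.036], 0],
  [[0, -0.0174, -0.036], 0],
])

```text
time: 6.65
position: [0.5025, -0.1811, 0.3832]
tcp_rot: [2.035, 2.392, 0.0]
wrist_force: [-0.2, -0.3, -2.5]
width: 0.684
```

```bash
python3 look.py 4 170 180
```

```text
6.65 [ 0.502533   -0.18112168  0.38322595] [2.03517365e+00 2.39209539e+00 1.96102213e-04] [-0.23594116 -0.31105538 -2.45980604] 0.6837975878787818 58.12279496969645
```

View pics/w4.png

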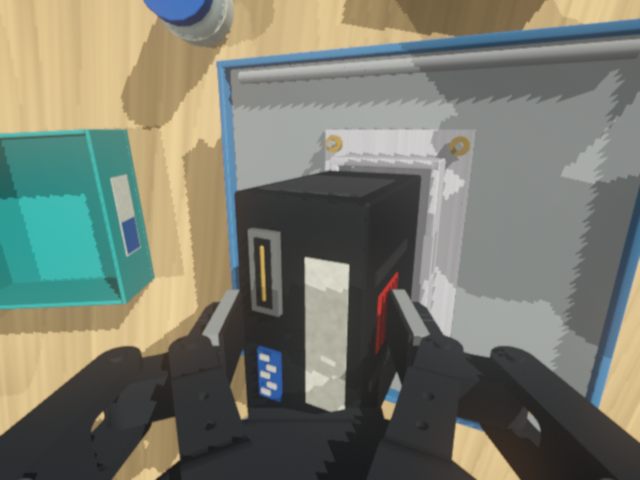

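View pics/s4a.png

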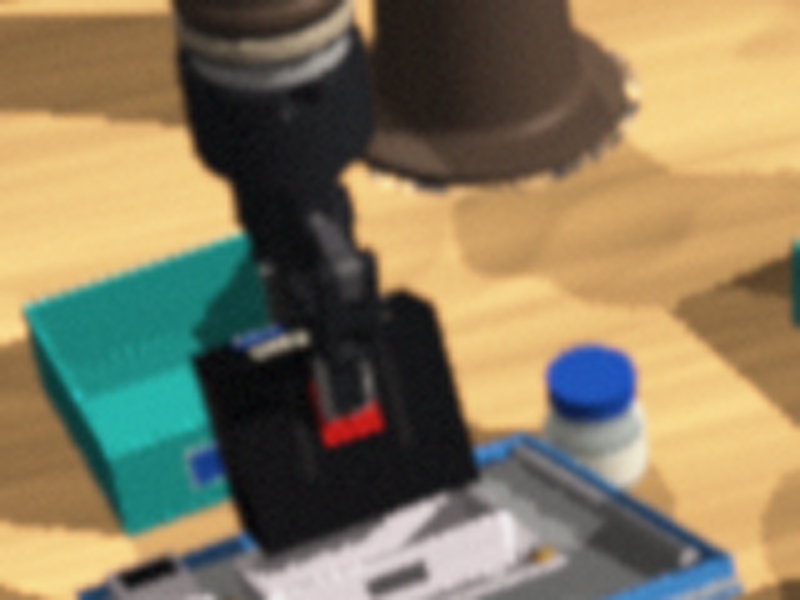

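```bash
python3 - <<'E'
from h import *
crop('pics/w4.png','pics/w4a.png',225,160,435,420,2.3)
E
```

```text
(no output)
```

View pics/w4a.png

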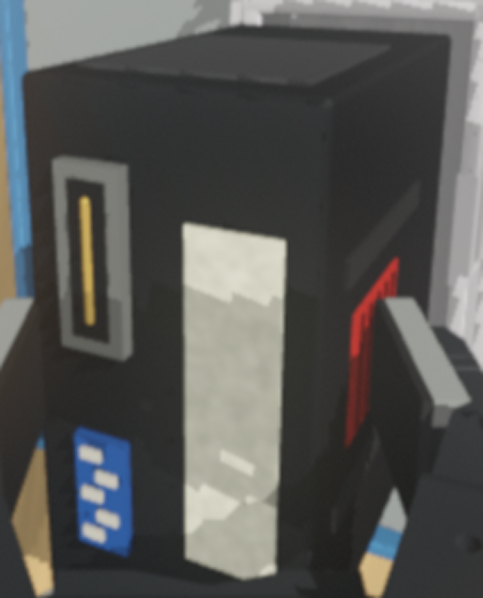

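```bash
python3 - <<'E'
from fit import *
import pickle
np.set_printoptions(suppress=True)
st,w=pickle.load(open('w4.pkl','rb'))
c=lambda x,y:(225+(x+.5)/2.3-.5,160+(y+.5)/2.3-.5)
o=[((-26,51,86),c(25,75)),((26,51,86),c(333,102)),((26,51,0),c(449,38)),((-26,51,0),c(237,28))]
def f(v):
    Rm,t=pose(v[:4],v[4]); return np.concatenate([proj(w,[Rm@np.array(X)/1000+t])[0]-uv for X,uv in o])
r=least_squares(f,[.53,-.17,.16,.16,.4]); print(r.x,r.fun.round(1))
Rm,t=pose(r.x[:4],r.x[4]); T=R.from_rotvec(st['tcp_rot'])
for X in ((-26,0,0),(26,0,0),(-26,0,86),(26,0,55),(0,0,43)): print(X,T.inv().apply(t+Rm@np.array(X)/1000-st['position']).round(4))
E
```

```text
[ 0.53313971 -0.17681771  0.15187603  0.15600804  0.44872362] [ 0.   0.   0.   0.6 -0.3 -0.2  0.3 -0.8]
(-26, 0, 0) [-0.0004  0.0073  0.2426]
(26, 0, 0) [-0.0006  0.0542  0.2201]
(-26, 0, 86) [-0.0003 -0.0299  0.1651]
(26, 0, 55) [-0.0006  0.0304  0.1705]
(0, 0, 43) [-0.0004  0.0121  0.1926]
```

Request:
step_arm([
  [[0, -0.004, -0.02], 0],
  [[0.005, -0.004, -0.045], 0],
  [[0.02, 0.003, -0.07], 0],
  [[0.045, 0.02, -0.085], 0],
  [[0.075, 0.04, -0.087], 0],
  [[0.105, 0.06, -0.087], 0],
  [[0.135, 0.08, -0.087], 0],
  [[0.16, 0.095, -0.087], 0],
  [[0.175, 0.103, -0.087], 0],
  [[0.177, 0.104, -0.087], 0],
])

```text
time: 8.0
position: [0.5769, 0.0111, 0.4693]
tcp_rot: [-2.033, -2.394, 0.001]
wrist_force: [0.2, -0.4, -2.3]
width: 0.685
```

```bash
python3 look.py 5 240 170
```

```text
8.0 [0.57693145 0.01105914 0.46930889] [-2.03349822e+00 -2.39411700e+00  1.34295341e-03] [ 0.16246933 -0.44380344 -2.27074875] 0.6854707000885747 58.26500950752885
```

View pics/w5.png

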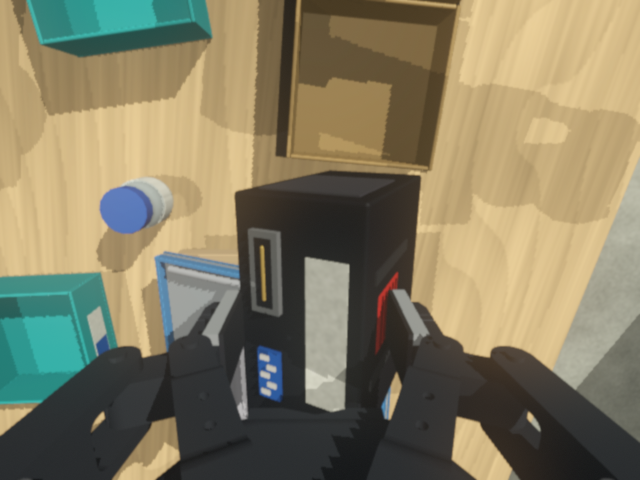

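View pics/s5a.png

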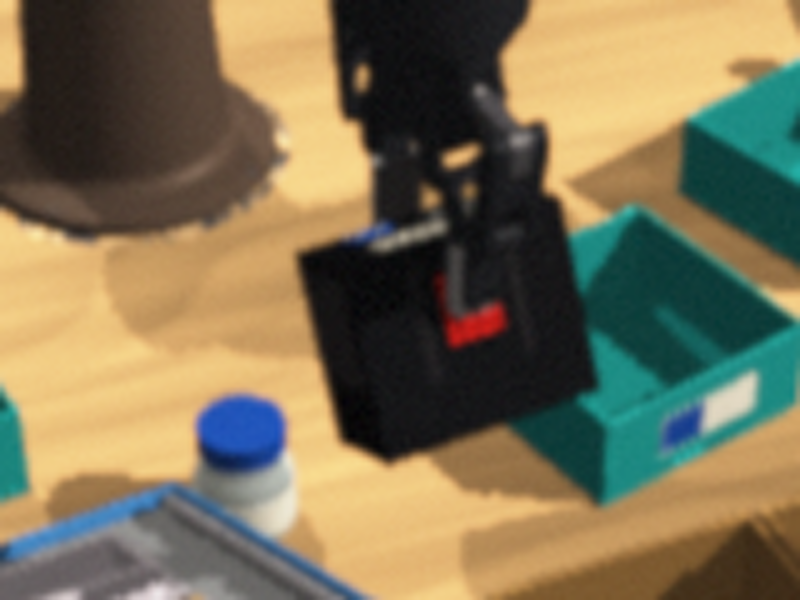

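```bash
python3 - <<'E'
from h import *
import pickle
crop('pics/w5.png','pics/w5a.png',260,0,480,180,3.5)
st,w=pickle.load(open('w5.pkl','rb'))
for uv in ((287,157),(429,170),(461,3)): print(uv,onz(w,uv,.06).round(4))
E
```

```text
(287, 157) [0.5405 0.0532 0.06  ]
(429, 170) [0.6873 0.064  0.06  ]
(461, 3) [0.6785 0.2157 0.06  ]
```

View pics/w5a.png

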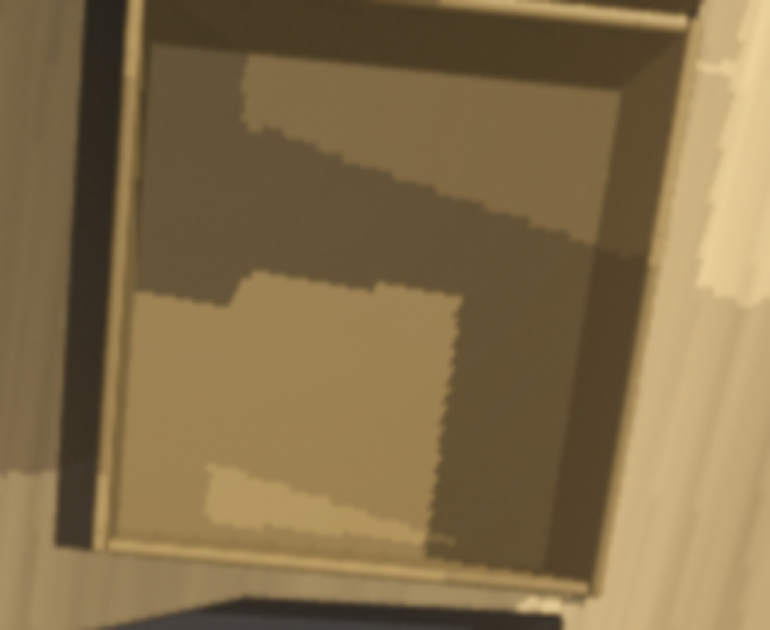

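Request:
step_arm([
  [[0.02, 0.003, 0], 0.02],
  [[0.045, 0.007, 0.005], 0.04],
  [[0.07, 0.011, 0.02], 0.06],
  [[0.095, 0.015, 0.045], 0.085],
  [[0.112, 0.018, 0.075], 0.085],
  [[0.118, 0.019, 0.105], 0.085],
  [[0.118, 0.019, 0.135], 0.085],
  [[0.118, 0.019, 0.165], 0.085],
  [[0.118, 0.019, 0.185], 0.085],
  [[0.118, 0.019, 0.194], 0.085],
])

```text
time: 9.35
position: [0.5764, 0.1291, 0.2745]
tcp_rot: [-2.136, -2.302, 0.003]
wrist_force: [0.3, 0.2, -2.9]
width: 0.678
```

```bash
python3 look.py 6 330 230; python3 -c "
from h import *
from plant import arm
print(R.from_rotvec(arm.state()['tcp_rot']).as_matrix().round(3))"
```

```text
9.35 [0.57639235 0.12909236 0.27450042] [-2.13582746 -2.3024716   0.00250598] [ 0.28005019  0.16880776 -2.92321145] 0.6780336886810365 57.632863537888106
[[-0.075  0.997 -0.001]
 [ 0.997  0.075 -0.   ]
 [-0.    -0.001 -1.   ]]
```

View pics/w6.png

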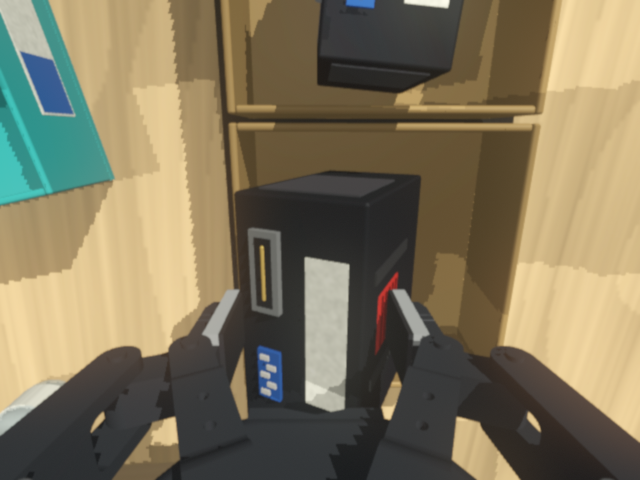

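View pics/s6a.png

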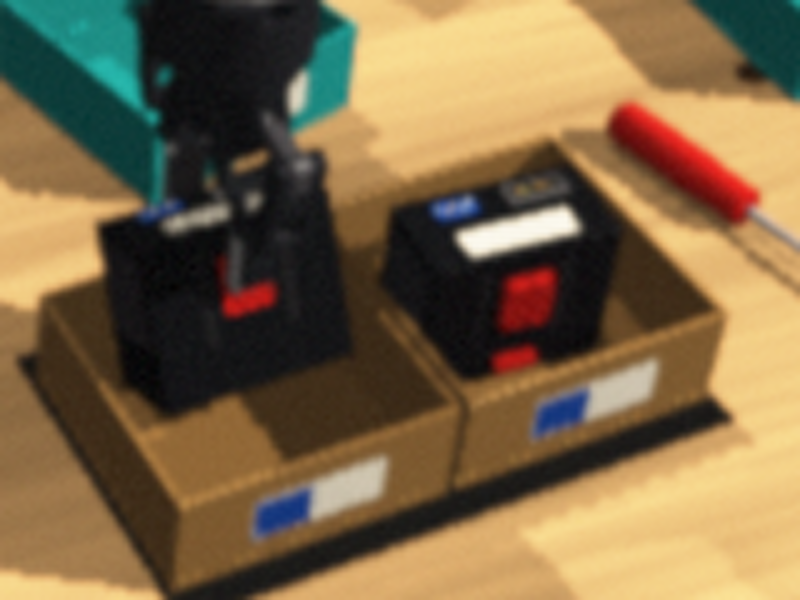

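Request:
step_arm([
  [[0, 0, 0.005], 0],
  [[0, 0, 0.01], 0],
  [[0, 0, 0.015], 0],
  [[0, 0, 0.018], 0],
  [[0, 0, 0.02], 0],
  [[0, 0, 0.022], 0],
  [[0, 0, 0.0235], 0],
  [[0, 0, 0.025], 0],
  [[0, 0, 0.0255], 0],
  [[0, 0, 0.0255], 0],
])

```text
time: 10.7
position: [0.5767, 0.1299, 0.2502]
tcp_rot: [-2.135, -2.304, -0.0]
wrist_force: [-0.4, 1.0, -2.5]
width: 0.682
```

Request:
step_arm([
  [[0, 0, 0.0005], 0],
  [[0, 0, 0.001], 0],
  [[0, 0, 0.0015], 0],
  [[0, 0, 0.002], 0],
  [[0, 0, 0.0025], 0],
  [[0, 0, 0.003], 0],
  [[0, 0, 0.0035], 0],
  [[0, 0, 0.004], 0],
  [[0, 0, 0.0045], 0],
  [[0, 0, 0.0045], 0],
])

```text
time: 11.95
position: [0.5768, 0.1299, 0.2462]
tcp_rot: [2.135, 2.304, 0.0]
wrist_force: [-1.4, -0.2, 2.1]
width: 0.684
```

Request:
step_arm([
  [[0, 0.001, 0], 0],
  [[0, 0.002, 0], 0],
  [[0, 0.002, 0], 0],
  [[0, 0.002, 0], 0],
  [[0, 0.002, 0], 0],
  [[0, 0.002, 0], 0],
  [[0, 0.002, 0], 0],
  [[0, 0.002, 0], 0],
  [[0, 0.002, 0], 0],
  [[0, 0.002, 0], 0],
], fingers=0.46, squeeze=20)

```text
time: 13.2
position: [0.5787, 0.1301, 0.246]
tcp_rot: [-2.135, -2.304, 0.0]
wrist_force: [-2.1, -0.7, 5.9]
width: 0.739
```

```bash
python3 look.py 7 330 230
```

```text
13.2 [0.5786864  0.13009222 0.24602692] [-2.13535565e+00 -2.30420334e+00  5.87031493e-05] [-2.14720514 -0.66395604  5.85068418] 0.7385714781223386 62.77857564039878
```

View pics/w7.png

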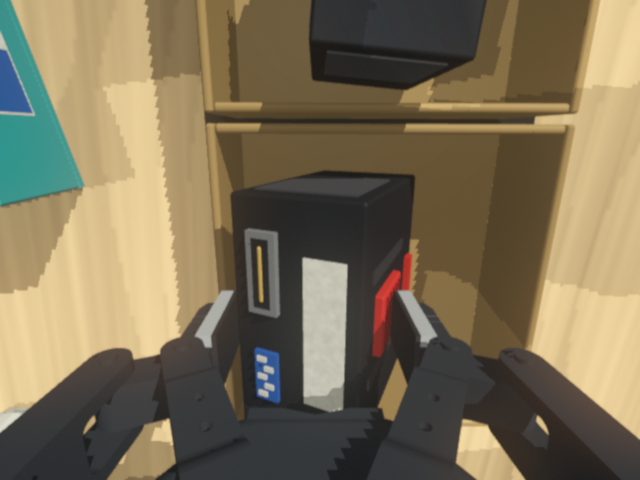

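View pics/s7a.png

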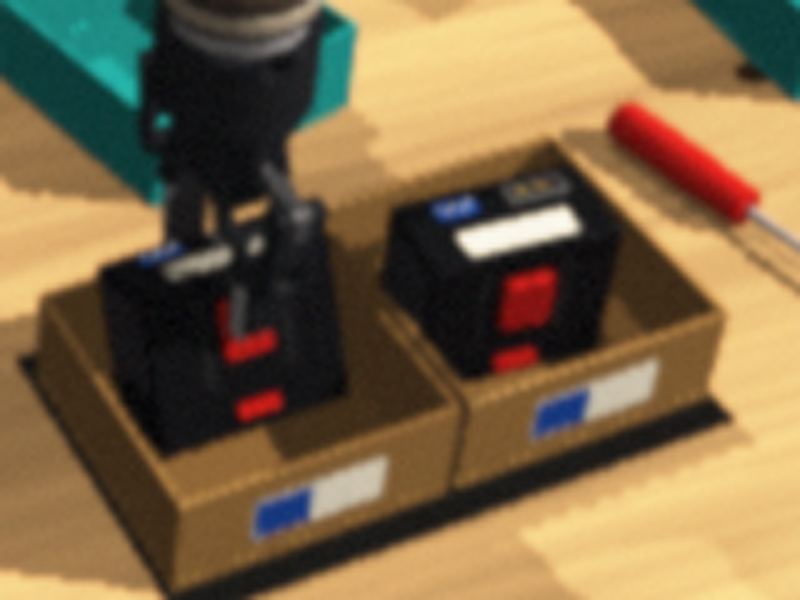

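Request:
step_arm([
  [[0, 0.001, 0], 0],
  [[0, 0.002, 0], 0],
  [[0, 0.002, 0], 0],
  [[0, 0.002, 0], 0],
  [[0, 0.002, 0], 0],
  [[0, 0.002, 0], 0],
  [[0, 0.002, 0], 0],
  [[0, 0.002, 0], 0],
  [[0, 0.002, 0], 0],
  [[0, 0.002, 0], 0],
], fingers=0.57)

```text
time: 14.55
position: [0.5807, 0.1302, 0.2457]
tcp_rot: [2.135, 2.304, 0.0]
wrist_force: [0.5, 0.6, 1.3]
width: 0.789
```

```bash
python3 look.py 8 330 230
```

```text
14.55 [0.58069338 0.13020737 0.24569515] [2.13538026e+00 2.30420315e+00 1.30031485e-04] [0.46344678 0.63531161 1.34434406] 0.7888459640728249 67.05190694619012
```

View pics/w8.png

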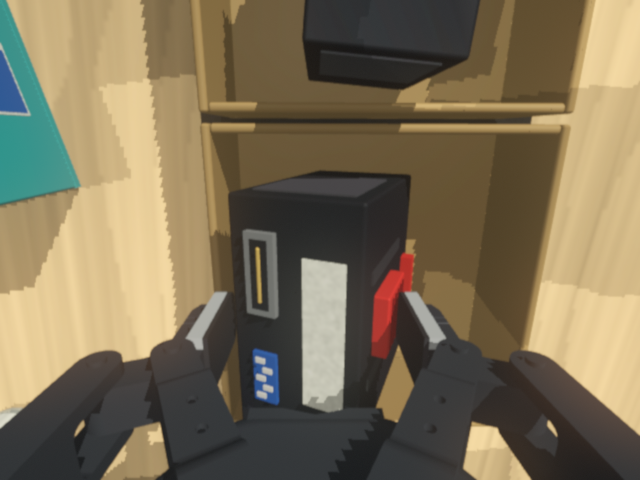

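View pics/s8a.png

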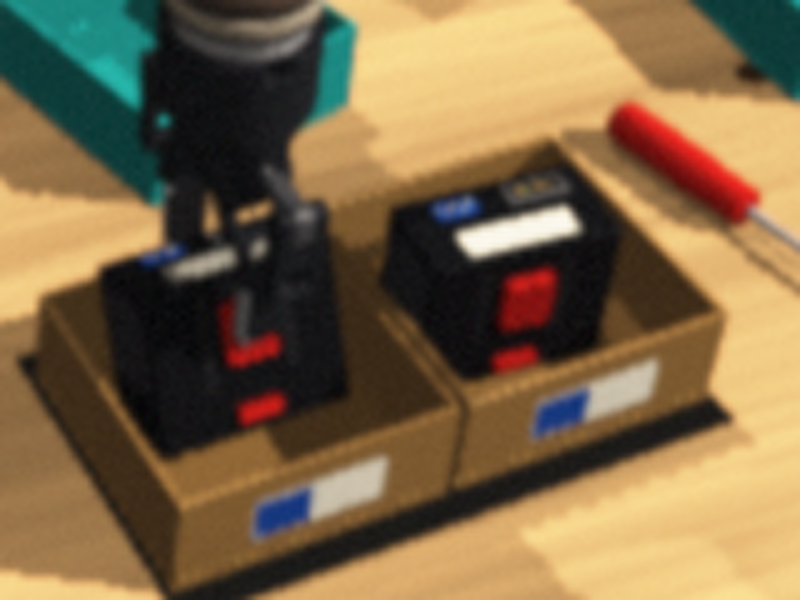

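Request:
step_arm([
  [[0, 0.0025, 0.001], 0],
  [[0, 0.005, 0.002], 0],
  [[0, 0.0075, 0.003], 0],
  [[0, 0.01, 0.004], 0],
  [[0, 0.0125, 0.005], 0],
  [[0, 0.015, 0.006], 0],
  [[0, 0.0175, 0.007], 0],
  [[0, 0.02, 0.008], 0],
  [[0, 0.022, 0.009], 0],
  [[0, 0.022, 0.009], 0],
])

```text
time: 15.9
position: [0.6028, 0.1319, 0.2366]
tcp_rot: [2.135, 2.304, 0.0]
wrist_force: [0.7, -0.1, 0.7]
width: 0.784
```

```bash
python3 look.py 9 330 230
```

```text
15.9 [0.60282425 0.13185683 0.23662197] [2.13534897e+00 2.30405913e+00 3.36235482e-04] [ 0.74000178 -0.08740366  0.66094012] 0.7840971907605173 66.64826121464397
```

View pics/w9.png

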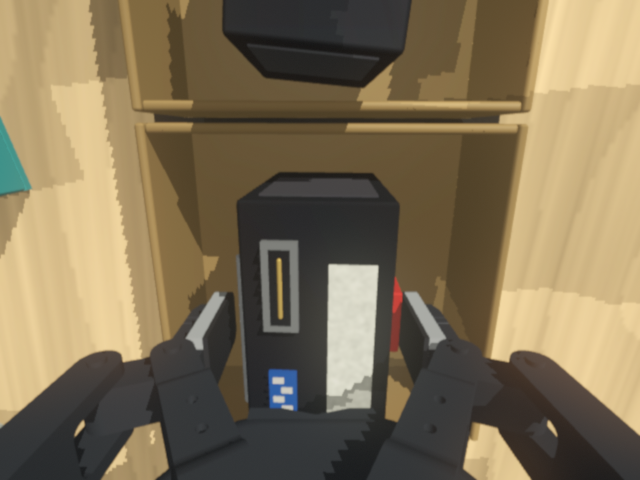

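View pics/s9a.png

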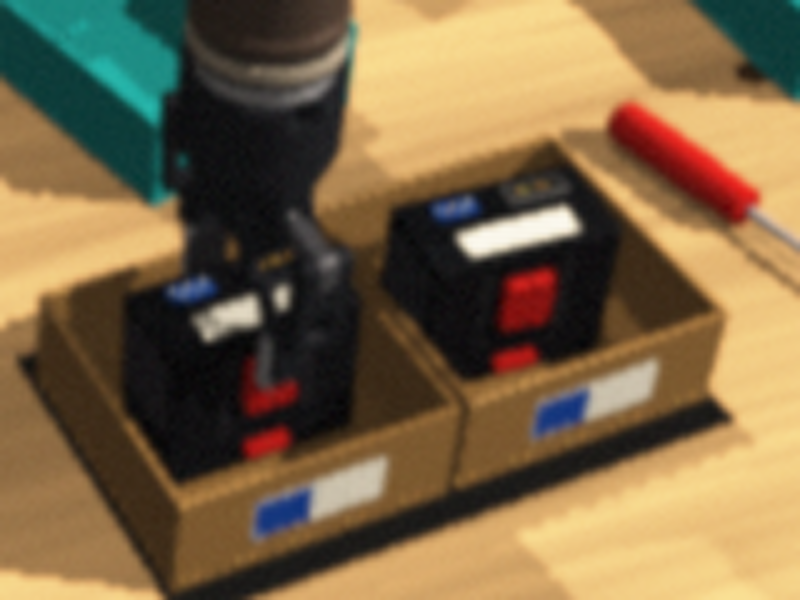

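Request:
step_arm([
  [[0, 0.0005, 0], 0],
  [[0, 0.001, 0], 0],
  [[0, 0.0015, 0], 0],
  [[0, 0.002, 0], 0],
  [[0, 0.0025, 0], 0],
  [[0, 0.003, 0], 0],
  [[0, 0.003, 0], 0],
  [[0, 0.003, 0], 0],
  [[0, 0.003, 0], 0],
  [[0, 0.003, 0], 0],
])

```text
time: 17.25
position: [0.6056, 0.1321, 0.2367]
tcp_rot: [2.135, 2.304, 0.0]
wrist_force: [0.9, 0.6, -1.0]
width: 0.781
```

```bash
python3 look.py 10 330 230; python3 - <<'E'
from h import *
crop('pics/w10.png','pics/w10a.png',180,150,460,430,2.1)
E
```

```text
17.25 [0.60563427 0.13211623 0.23671582] [2.13529906e+00 2.30419018e+00 1.68729062e-04] [ 0.89168018  0.56326531 -1.00611387] 0.7814891521518613 66.42657793290822
```

View pics/w10a.png

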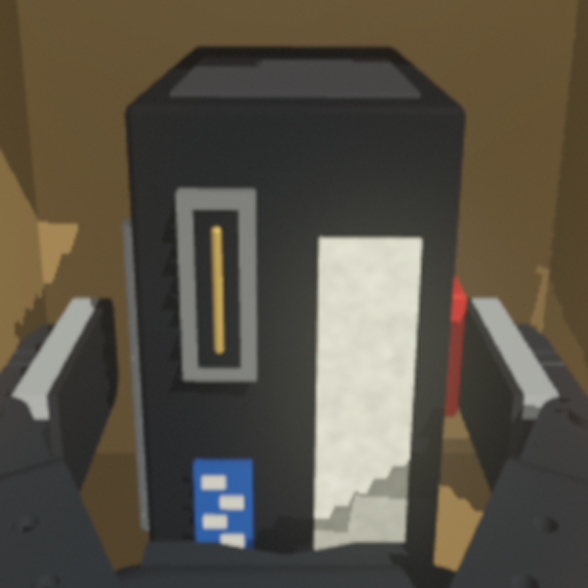

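Request:
step_arm([
  [[0, 0, 0], 0],
  [[0, 0, 0], 0],
  [[0, 0, -0.003], 0],
  [[0, 0, -0.01], 0],
  [[0, 0, -0.025], 0],
  [[0, 0, -0.05], 0],
  [[0, 0, -0.08], 0],
  [[-0.01, 0, -0.12], 0],
  [[-0.03, 0, -0.16], 0],
  [[-0.05, 0, -0.18], 0],
], fingers=1)

```text
time: 18.6
position: [0.61, 0.0817, 0.4209]
tcp_rot: [2.132, 2.302, 0.007]
wrist_force: [0.2, -0.1, 0.6]
width: 1.0
```

```bash
python3 look.py 11 330 230; python3 - <<'E'
from plant import arm
import cv2
cv2.imwrite('pics/t11.png',arm.snapshot('top')[:,:,::-1])
from h import *
crop('pics/t11.png','pics/t11a.png',180,120,540,320,2.2)
E
```

```text
18.6 [0.61002376 0.08172927 0.42090961] [2.13194525 2.30172474 0.00685684] [ 0.15887644 -0.14652815  0.58468483] 0.9997303629086971 84.97708084723925
```

View pics/w11.png

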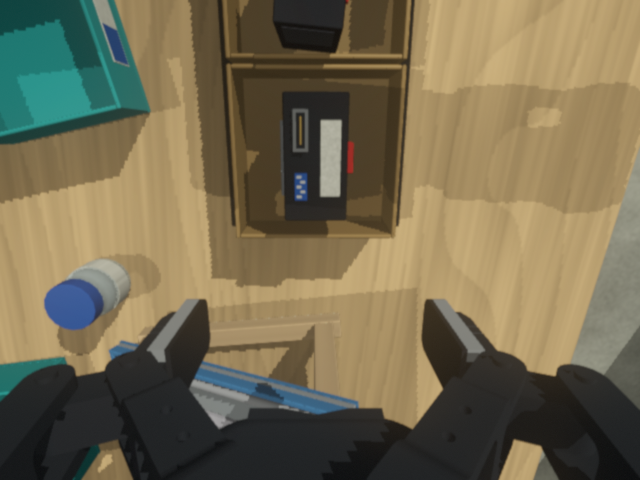

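View pics/s11a.png

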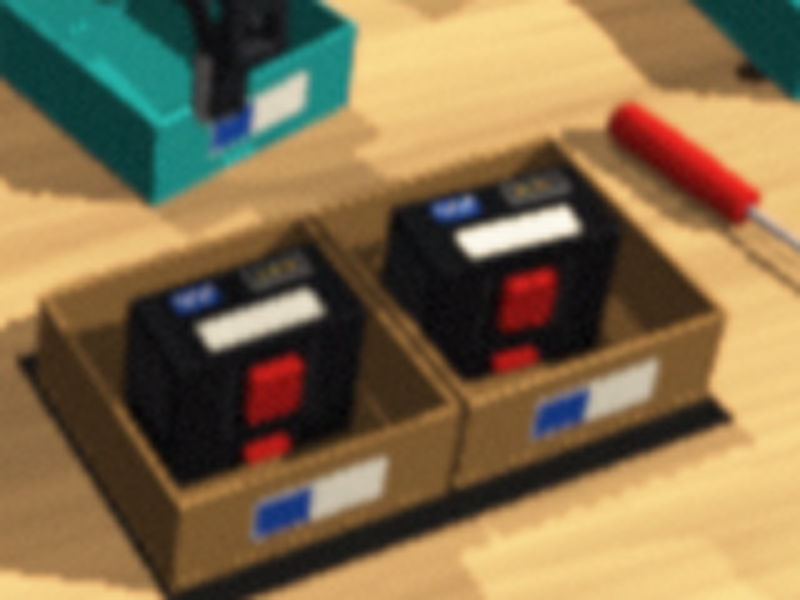

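View pics/t11a.png

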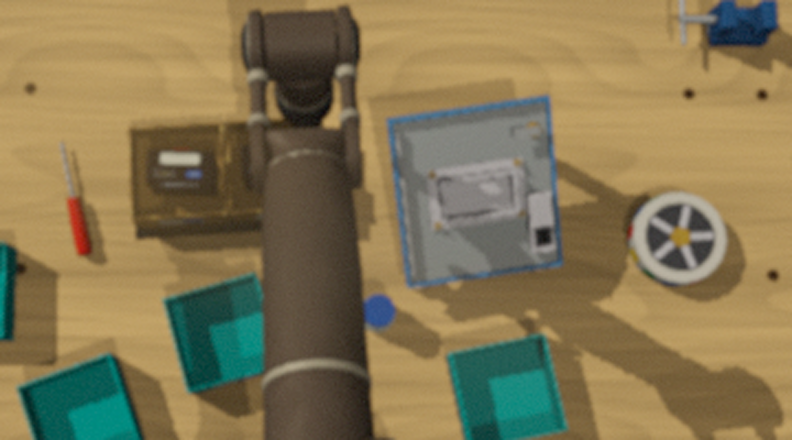

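The acceptor stands upright at the middle of the empty bin with its tab out, at wrist (316,157). The spare, driver, jar and reel look undisturbed. I'll do one numeric check, then hand in.

```bash
python3 - <<'E'
from h import *
from plant import arm
import pickle
st,w=pickle.load(open('w11.pkl','rb'))
c=onz(w,(316,156),.09); print('acceptor top centre',c.round(3),'offset from bin centre',np.hypot(*(c[:2]-[.61,.1335])).round(3))
print([onz(w,q,.09).round(3)[:2].tolist() for q in ((284,92),(349,94),(346,220),(286,219))])
a=cv2.imread('pics/top0.png').astype(int);b=cv2.imread('pics/t11.png').astype(int)
for n,(x,y) in dict(reel=(488,229),driver=(215,215),jar=(351,262),spare=(262,198)).items():
    print(n,abs(a[y-14:y+15,x-8:x+9]-b[y-14:y+15,x-8:x+9]).mean().round(1))
print(arm.hand_in(), arm.state()['time'])
E
```

```text
acceptor top centre [0.609 0.135 0.09 ] offset from bin centre 0.002
[[0.58, 0.182], [0.631, 0.184], [0.638, 0.084], [0.587, 0.081]]
reel 17.4
driver 2.0
jar 18.7
spare 3.8
the job is handed in; nothing more can be done
the job is handed in; nothing more can be done
```

The acceptor is out of the cradle and standing upright, connector side up, in the middle of the empty tan bin. I handed the job in at about 19 s; no verdict is reported.

**How it went:** The tool could only point straight down, so I squeezed the tab and opposite face with vertical fingers at 40 N. The tab's barb drew in (opening about 58 mm), and I drew the acceptor out along the cradle axis. It stayed tilted in the grip, so I set its lower edge on the bin floor with a few newtons. I then loosened the fingers in steps and let it lean upright against the moving finger before opening fully and lifting away.

**Last checks:**
- **Position:** the acceptor's centre is about 2 mm from the bin's centre.
- **Upright and tab:** it looks upright with the tab sprung out in the wrist and scene views. I did not measure its tilt at the end.
- **Gripper:** it is clear of everything, with wrist force near zero.
- **Spare and screwdriver:** their top-view patches are almost unchanged from the start.
- **Reel and jar:** their patches did differ (mean difference 17–19). The robot never went near them, so I put this down to the arm's moved shadow. I saw no displacement by eye, but did not measure their positions.

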